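# Set two round-bottom flasks down into their heating mantles

## Task

Two round-bottom flasks stand in cork rings: put the larger one in the larger heating mantle and the smaller one in the smaller. Lower each gently to the bottom of its well, never dropping it or knocking it hard against a mantle, and leave it resting there with its neck upright. Leave the other flasks, bottles and cups where they are.

Things in the scene. Friction and masses are not known exactly. Their poses are not given: they have to be found in the camera images.
- large_flask: Larger clear-glass round-bottom flask (500 ml, about 160 to 240 g), standing in a cork ring: spherical bulb 105 mm across, upright neck 34 mm across with a white ground band, 168 mm tall over all, rolled lip 39 mm across at the mouth; plain neck from 112 to 162 mm above the origin. Origin at the bulb's lowest point, z along the neck to the mouth.
- large_flask_bulb (a point): Centre of the large flask's bulb, 52.5 mm above its lowest point, on the neck's axis.
- small_flask: Smaller clear-glass round-bottom flask (250 ml, about 100 to 150 g), standing in a cork ring: bulb 85 mm across, upright neck 34 mm across with a white ground band, 143 mm tall over all, lip 39 mm; plain neck from 91 to 137 mm above the origin. Origin at the bulb's lowest point, z along the neck to the mouth.
- small_flask_bulb (a point): Centre of the small flask's bulb, 42.5 mm above its lowest point, on the neck's axis.
- large_mantle: Larger heating mantle, fixed: blue drum, 190 mm across, 119 mm high; control head (86 mm wide, 66 high) stands 37 mm out of its own -x side. On top a deep white-lined well, 120 mm wide, straight-walled above a conical seat sloping 30 degrees; the large bulb rests home with its lowest point 34 mm above the bench, 85 mm below the rim. Origin on the bench on the well's axis, z up.
- large_mantle_seat (a point): Where the centre of the large flask's bulb lies when it rests home in the large mantle: on the well's axis, 86.5 mm above the bench, 32.5 mm below the rim. The lining is hard: pressing on past contact builds force fast, some 15 N per mm.
- small_mantle: Smaller heating mantle, fixed: same kind of blue drum, 160 mm across, 104 mm high, same control head on its own -x side. Its white-lined well is 100 mm wide; the small bulb rests home with its lowest point 34 mm above the bench, 70 mm below the rim. The large flask does not fit in it. Origin on the bench on the well's axis, z up.
- small_mantle_seat (a point): Where the centre of the small flask's bulb lies when it rests home in the small mantle: on the well's axis, 76.5 mm above the bench, 27.5 mm below the rim. The lining is as hard as the large one.
- large_ring: Cork ring, fixed, 120 mm outside, 60 mm hole, 30 mm high, in which the large flask stands at the start (bulb's lowest point 21 mm above the bench). Origin on the bench, in its middle.
- small_ring: Cork ring, fixed, 104 mm outside, 50 mm hole, 30 mm high, in which the small flask stands at the start (bulb's lowest point 22 mm above the bench). Origin on the bench, in its middle. Between the two rings, in front of the robot's foot, stands a low bench balance, not listed: 190 by 170 mm, 63 mm high.
- conical_1: Bystander: flat-bottomed conical flask, 84 mm across the foot, 145 mm tall. Origin under its middle.
- conical_2: Bystander: conical flask with a black stopper, 84 mm across the foot, 162 mm tall. Origin under its middle.
- bottle_1: Bystander: white sample bottle, 62 mm in diameter, 115 mm tall. Origin under its middle.
- bottle_2: Bystander: another white sample bottle, as bottle_1.
- cup_1: Bystander: cream sample cup standing upside down, 72 mm across the rim, 85 mm tall. Origin under its middle.
- cup_2: Bystander: another cream cup, as cup_1.
Things that resemble listed ones, but are neither listed nor needed, are in the scene too. Leave any purple or turquoise look-alike of the large_flask alone.

How it is judged:
By the outcome, as a careful person would: the job done as asked, in the order asked, and still so for the second after the job is handed in, with the robot touching nothing.
It also fails if it takes over 69 s, if anything falls off the work surface, if the arm or the gripper's body presses on something with over 40 N, if the wrist force passes 120 N, or if a joint passes its speed limit or range.

## Robot

A 6-joint arm with a two-finger parallel gripper is mounted at the origin on the work surface. World frame = base frame: x ahead of the robot, y to its left, z up, the work surface at z = 0. Lengths are in m, angles in degrees, forces in N, time in s.
With the tool pointing down it reaches from about 0.375 to 0.9 m from the base axis. Payload 3.1 kg.
Tool frame: the origin (TCP) lies on the centre line of the jaws, within the pads' length; the fingertips stand 19 mm ahead of it and the grasp point (between the pads) is the TCP (tips_ahead is the distance from the TCP to the fingertips, in m); z points along the fingers, y is the line along which they close (so a half turn about z gives the same grasp; the last joint's range is limited). The gripper opens to 87 mm and grips with 3 to 60 N. Pads are 19 mm wide; open, the fingers measure 117 mm over their backs; the gripper's body (75 mm by 190 mm) begins 51 mm behind the grasp point.
Start: joints at [60.304, 30.224, 82.088, -0, 67.689, -10.227], TCP at [0.208, 0.589, 0.242] pointing down, gripper open.
Joint ranges: [-176.69, 176.69], [-43.24, 126.21], [12.49, 139.97], [-82, 262], [0, 151.66], [-163.58, 163.58]. Speed limits (degrees/s): [159.86, 159.86, 180, 180, 180, 180].

## Interface

Orientations are given as a 3x3 rotation matrix whose columns are the frame's x, y, z axes.
In Python, from rig import read_state, capture, hand_in, trace, landmark_of, tips_ahead gives the robot as it stands.
- The arm moves only by the shell command python3 -m jog 'ROWS'. ROWS is JSON, a list of rows, each an object of numbers: "tx", "ty", "tz": the shift along the tool's x, y, z in cm; "roll": the turn about the tool's z in rad; "jaw": the opening, from 0 (shut) to 1 (fully open). A call has 1 to 8 rows; each row shifts and turns the commanded pose from where the row before left it, along the tool's axes as they then stand; what a row does not reach is not made up. A row lasts 1/10 s, in which the tool goes at most 50 mm and 8.59 degrees, less where a joint would pass 70% of its speed; a pose out of reach is approached as far as the arm can. A call with a gripper value outside its range is refused whole. The fingers move at their own pace and stop on an object; the grip force is fixed at half the most. Time passes only in rows, so rows that do not move let the fingers close. It gives the time, the measured TCP pose, the force, the opening and the grip force at its end, in the units of the state.
- read_state(): the state, without advancing time (a new reading comes with each control period).
- capture(name): name is "scene" or "top"; returns a dict with "img" (420x560x3 uint8, red, green, blue), "vertical_fov" (degrees; the focal length in pixels is half the picture's height over the tangent of half this angle, whatever the lens; pixels are square), "cx", "cy" (the principal point, pixels), "cam_to_world" (4x4, takes a point from camera to world coordinates). Camera axes: x right, y up, looking along -z (the intrinsics and any distortion apply to the point x, -y, -z); pixel columns grow to the right and rows downward; lengths in m; the calibration is good to about 2 mm. A picture is of the moment at which its call begins. There is no depth.
- hand_in(): hands the job in; it is judged then, once.
Trained networks look in the newest picture that a camera, given by its name, has taken for a name from the list of things; names that differ only in an ending like _2 or _b are one class to them, and where a whole thing is asked for, a point or a joint stands for the part that bears it (a point fixed in the world has none). Each returns a list of dicts, best first, with "p" (0 to 1); they miss things now and then, are a little off and sometimes report something else, mostly with a low value. They report only what shows in the picture. A call takes as long as a camera call. They do not tell look-alikes from the thing itself.
- trace(camera, thing): "pixels" (420x560 bool, what is visible of it) and "bbox" ([left, top, width, height] in pixels, round what is visible of it).
- landmark_of(camera, thing): "point" ([row, column] in pixels: a listed point, or the origin of a listed thing).
The state is a dict: "time_s": time; "joint_positions": joint angles; "qvel": joint speeds; "tau": joint torques, N m; "position": TCP position; "tcp_rot": TCP orientation; "force": force on the tool from outside, world axes, zero at the start; "moment": the same for the moment, N m; "opening": opening from 0.0 (shut) to 1.0 (fully open); "grasp_force": force on a finger pad.
Only numpy, scipy, OpenCV 4.12 (cv2) and the standard library are available. Lean on these libraries where they do the work, as an engineer would, in place of code of your own. Each camera call takes 0.05 s, during which the arm holds its last target. There are 200 camera calls.

## Working session

There is one attempt and no reset: what is moved stays moved. The work goes in short steps, Python scripts to look and compute and a shell command to move; the robot and the scene stay as the last step left them, time stands still between calls to the robot, and variables do not carry over. Pictures are saved under pics/ and viewed, at most 10 in all, crops included, and the job is handed in when it is done.

```bash
mkdir -p pics; ls; python3 - <<'E'
from rig import *
import cv2,numpy as np
s=read_state();print(s['position'],s['tcp_rot'],s['opening'],s['time_s'],tips_ahead)
for c in('scene','top'):
    d=capture(c);cv2.imwrite(f'pics/{c}0.png',d['img'][:,:,::-1]);print(c,{k:v for k,v in d.items() if k!='img'})
    for t in('large_flask','small_flask','large_mantle','small_mantle','conical_1','bottle_1','cup_1'):
        print(t,[(round(r['p'],2),np.round(r['bbox'])) for r in trace(c,t)])
    for t in('large_flask_bulb','small_flask_bulb','large_mantle_seat','small_mantle_seat','large_mantle','small_mantle','large_ring','small_ring'):
        print(t,[(round(r['p'],2),np.round(r['point'])) for r in landmark_of(c,t)])
E
```

```text
pics
[0.20794142 0.58866888 0.24059007] [[-9.42828974e-01  3.33275384e-01 -1.02194474e-03]
 [ 3.33276769e-01  9.42827228e-01 -1.84763253e-03]
 [ 3.47746884e-04 -2.08259193e-03 -9.99997771e-01]] 1.0003767344481778 0.0 0.019
scene {'vertical_fov': 51.78679082302503, 'cx': 289.2237185491821, 'cy': 217.09515774732768, 'cam_to_world': array([[-0.47200188, -0.62713291,  0.61961161,  1.32426453],
       [ 0.88159303, -0.33351308,  0.33401011,  0.35145323],
       [-0.00282016,  0.70389867,  0.7102948 ,  1.03149434],
       [ 0.        ,  0.        ,  0.        ,  1.        ]])}
large_flask [(0.89, array([227., 145.,  31.,  47.])), (0.85, array([141., 203.,  39.,  48.])), (0.74, array([243., 119.,  22.,  49.]))]
small_flask [(0.8, array([396., 226.,  31.,  42.]))]
large_mantle [(0.94, array([224., 211.,  71.,  65.]))]
small_mantle [(0.86, array([300., 248.,  67.,  63.]))]
conical_1 [(0.95, array([257., 275.,  29.,  55.])), (0.93, array([404., 285.,  33.,  48.]))]
bottle_1 [(0.96, array([328., 310.,  28.,  46.])), (0.75, array([189., 197.,  24.,  36.])), (0.62, array([220., 211.,  72.,  67.])
[... 1600 characters left out ...]
 35.,  36.])), (0.56, array([240., 102.,  28.,  37.]))]
bottle_1 [(0.88, array([174., 110.,  27.,  30.]))]
cup_1 [(0.76, array([343., 130.,  24.,  32.])), (0.72, array([302., 113.,  25.,  26.]))]
large_flask_bulb [(0.94, array([316., 395.])), (0.79, array([299., 443.])), (0.69, array([258., 377.])), (0.56, array([143., 399.]))]
small_flask_bulb [(0.73, array([238., 152.]))]
large_mantle_seat []
small_mantle_seat [(0.69, array([170., 215.]))]
large_mantle [(0.92, array([176., 298.]))]
small_mantle [(0.96, array([179., 221.]))]
large_ring [(0.63, array([260., 370.])), (0.36, array([186., 134.]))]
small_ring [(0.57, array([132., 317.])), (0.41, array([237., 151.])), (0.34, array([258., 374.]))]
```

View pics/scene0.png

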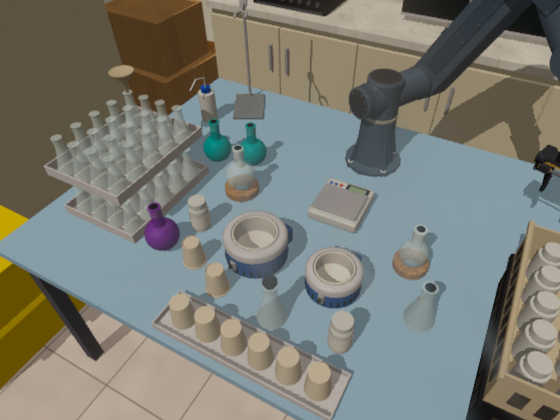

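View pics/top0.png

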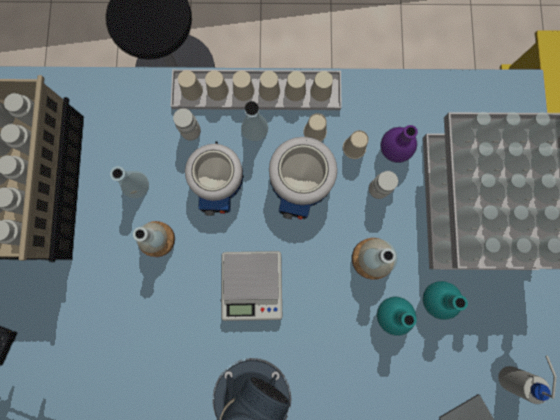

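The scene view shows the clear large flask in its cork ring at (240,175), and the small flask in its ring at (412,252). The large mantle is at (256,243) and the small one at (334,276).

In the top view they are at (375,258), (155,238), (303,172) and (214,174).

What could be taken for the large flask (scene / top pixels):
- Turquoise look-alikes: (217,145) / (443,300) and (252,150) / (396,315).
- Purple look-alike: (162,232) / (398,143).
- Clear flask in cork: (240,175) / (375,258). This is the one I choose.

The small flask could be confused with conical_1 and conical_2 at (424,305) and (270,300), but only the one at (412,252) has a round bulb in a ring.

```bash
cat > h.py <<'E'
import numpy as np,cv2
from scipy.optimize import least_squares
def proj(d,P):
    P=np.atleast_2d(P);M=np.linalg.inv(d['cam_to_world']);c=P@M[:3,:3].T+M[:3,3]
    f=210/np.tan(np.radians(d['vertical_fov']/2))
    return np.c_[d['cx']+f*c[:,0]/-c[:,2], d['cy']+f*c[:,1]/c[:,2]]   # col,row
def tri(ds,uvs):
    r=least_squares(lambda p:np.concatenate([proj(d,p)[0]-u for d,u in zip(ds,uvs)]),[.5,0,.1])
    return r.x,r.fun
def circ(x,y,z,r):
    a=np.linspace(0,2*np.pi,73);return np.c_[x+r*np.cos(a),y+r*np.sin(a),0*a+z]
E
python3 - <<'E'
from h import *; from rig import *
ds=[capture('scene'),capture('top')]
pk={'lb':[(237,176),(377,258)],'sb':[(257,260)[::-1] and (412,0),(152,238)]}
L={}
for t,near in (('large_flask_bulb',[(240,176),(377,258)]),('small_flask_bulb',[(412,255),(152,238)]),('large_mantle_seat',[(255,240),(303,172)]),('small_mantle_seat',[(334,274),(214,172)]),('large_mantle',[(258,260),(300,176)]),('small_mantle',[(334,290),(221,178)]),('large_flask',[(240,190),(370,258)]),('small_flask',[(410,270),(158,238)])):
    u=[]
    for c,n in zip(('scene','top'),near):
        q=[r['point'][::-1] for r in landmark_of(c,t)]
        q=[x for x in q if np.hypot(*(np.array(x)-n))<25]
        u.append(min(q,key=lambda x:np.hypot(*(np.array(x)-n))) if q else None)
    print(t,u, [np.round(x,4) for x in tri(ds,u)] if None not in [type(a) if a is None else 1 for a in u] and all(a is not None for a in u) else '')
W=[('scene',0,(225,125)),('scene',0,(380,210)),('scene',0,(215,200)),('scene',0,(295,235)),('top',1,(345,225)),('top',1,(120,205)),('top',1,(265,130)),('top',1,(180,130))]
rows=[]
for n,i,(x,y) in W:
    s=80
    rows.append(cv2.resize(ds[i]['img'][y:y+s,x:x+s,::-1],(200,200),interpolation=cv2.INTER_CUBIC))
im=np.vstack([np.hstack(rows[:4]),np.hstack(rows[4:])])
cv2.imwrite('pics/crops.png',im)
E
```

```text
large_flask_bulb [[239.3, 175.7], [377.7, 258.6]] [array([ 0.3871, -0.3471,  0.0686]), array([ 0.5884,  0.1126,  0.4242, -0.215 ])]
small_flask_bulb [[412.8, 250.8], [151.0, 235.3]] [array([0.4456, 0.2808, 0.0772]), array([-0.2533,  0.0203, -0.2307,  0.0726])]
large_mantle_seat [[254.4, 240.0], [300.6, 169.6]] [array([ 0.6328, -0.1343,  0.0901]), array([ 0.7543,  0.1137,  0.6612, -0.3153])]
small_mantle_seat [None, [219.9, 170.8]] 
large_mantle [[259.0, 258.4], [299.7, 178.9]] [array([ 6.254e-01, -1.332e-01, -6.000e-04]), array([-0.5562, -0.0791, -0.4976,  0.2342])]
small_mantle [[329.5, 289.3], [223.6, 178.8]] [array([ 0.6245,  0.1004, -0.0085]), array([-1.75  , -0.0714, -1.6961,  0.6749])]
large_flask [[239.9, 186.7], [375.0, 255.6]] [array([ 0.3962, -0.3475,  0.026 ]), array([-0.4874, -0.0921, -0.3587,  0.1811])]
small_flask [[408.8, 266.6], [153.9, 238.8]] [array([0.4435, 0.288 , 0.0067]), array([ 1.5894, -0.1194,  1.474 , -0.4687])]
```

View pics/crops.png

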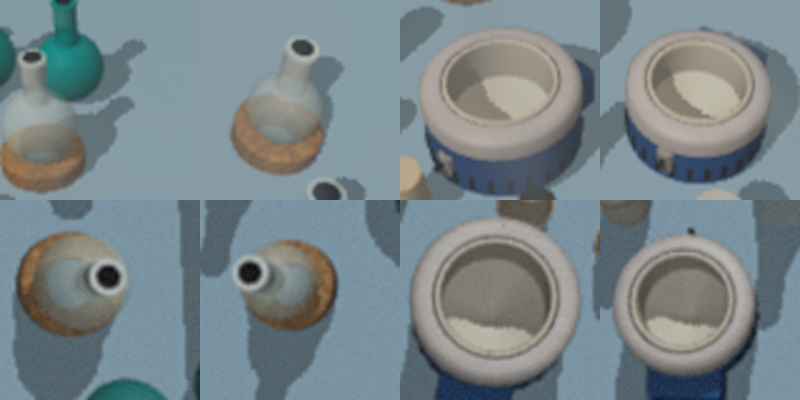

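The crops confirm the choice: a clear bulb in a cork ring, with the turquoise look-alike behind it. Next I triangulate the mouths and well rims, refining the mouths by their dark centroids and the rims by overlay.

```bash
cat >> h.py <<'E'
def mouth(d,u,rad=7):
    g=d['img'].astype(float).sum(2);y,x=np.mgrid[:420,:560];m=(np.hypot(x-u[0],y-u[1])<rad)
    w=np.clip(200-g,0,None)*m;return (w*x).sum()/w.sum(),(w*y).sum()/w.sum()
E
python3 - <<'E'
from h import *; from rig import *
ds=[capture('scene'),capture('top')]
res={}
for n,us in (('LM',[(237.8,147.8),(388.2,255.8)]),('SM',[(420.8,228.8),(140,234.2)])):
    v=[mouth(d,u) for d,u in zip(ds,us)]; res[n]=tri(ds,v); print(n,np.round(v,1),*[np.round(a,4) for a in res[n]])
for n,us in (('LR',[(255,232),(303.4,168.4)]),('SR',[(334.2,266.6),(214,167.2)])):
    res[n]=tri(ds,us);print(n,*[np.round(a,4) for a in res[n]])
out=[]
W=[(0,(225,125)),(0,(380,210)),(0,(215,200)),(0,(295,235)),(1,(345,225)),(1,(120,205)),(1,(265,130)),(1,(180,130))]
for i,(x,y) in W:
    im=cv2.resize(ds[i]['img'][y:y+80,x:x+80,::-1],(200,200),interpolation=cv2.INTER_CUBIC).copy()
    def dr(P,c):
        p=np.int32(((proj(ds[i],P)-(x,y)+.5)*2.5-.5)*8); cv2.polylines(im,[p],True,c,1,cv2.LINE_AA,3)
    for n,r in (('LM',.0195),('SM',.0195)): dr(circ(*res[n][0],r),(0,0,255))
    for n,r in (('LR',(.06,.095)),('SR',(.05,.08))):
        z={'LR':.119,'SR':.104}[n]; X=res[n][0]
        dr(circ(X[0],X[1],z,r[0]),(0,0,255)); dr(circ(X[0],X[1],z-.02,r[1]),(0,255,0))
    out.append(im)
cv2.imwrite('pics/ov.png',np.vstack([np.hstack(out[:4]),np.hstack(out[4:])]))
E
```

```text
LM [[237.4 147.2]
 [387.9 255.2]] [ 0.3901 -0.3422  0.1932] [ 0.0503  0.0103  0.0345 -0.0178]
SM [[422.  229.1]
 [139.5 233.6]] [0.4412 0.2852 0.1662] [-0.9137  0.0871 -0.8116  0.247 ]
LR [ 0.6275 -0.1375  0.1185] [-0.4322 -0.0663 -0.3741  0.1792]
SR [0.6305 0.1105 0.11  ] [-1.2975 -0.0452 -1.2346  0.4861]
```

View pics/ov.png

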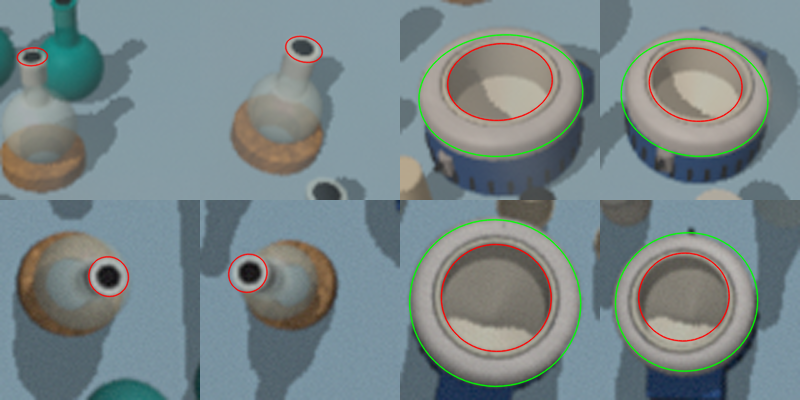

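Mouth heights come out at 0.193 and 0.166 m, against 0.189 and 0.165 expected. The overlay circles sit on both mouths and both rims. I square the tool with the world axes, so tool x is world -x and tool y is world +y, and travel to the large flask.

```bash
python3 -m jog '[{"roll":-0.15,"tz":-1},{"roll":-0.15,"tz":-1},{"roll":-0.04},{"tx":-2.5,"ty":-4},{"tx":-2.5,"ty":-4},{"tx":-2.5,"ty":-4},{"tx":-2.5,"ty":-4},{"tx":-2.5,"ty":-4}]'; python3 -m jog '[{"tx":-2.5,"ty":-4},{"tx":-2.5,"ty":-4},{"tx":-2.5,"ty":-4},{"tx":-2.5,"ty":-4},{"tx":-2.5,"ty":-4},{"ty":-4.5},{"ty":-4.5},{"ty":-4.5}]'
```

```text
$[0]: bad value
$[0]: bad value
```

```bash
python3 -m jog '[{"tx":0,"ty":0,"tz":-1,"roll":-0.14,"jaw":1},{"tx":0,"ty":0,"tz":-1,"roll":-0.14,"jaw":1},{"tx":0,"ty":0,"tz":0,"roll":-0.06,"jaw":1},{"tx":-2.5,"ty":-4,"tz":0,"roll":0,"jaw":1},{"tx":-2.5,"ty":-4,"tz":0,"roll":0,"jaw":1},{"tx":-2.5,"ty":-4,"tz":0,"roll":0,"jaw":1}]'
```

```text
time_s: 3.2
position: [0.2837, 0.4682, 0.2616]
tcp_rot: [[-1.0, -0.002, 0.001], [-0.002, 1.0, 0.0], [-0.001, 0.0, -1.0]]
force: [1.4, 0.0, 0.6]
opening: 1.0
grasp_force: 0.0
```

```bash
python3 -m jog '[{"tx":-2.5,"ty":-4,"tz":0,"roll":0,"jaw":1},{"tx":-2.5,"ty":-4,"tz":0,"roll":0,"jaw":1},{"tx":-2.5,"ty":-4,"tz":0,"roll":0,"jaw":1},{"tx":-2.5,"ty":-4,"tz":0,"roll":0,"jaw":1},{"tx":-2.5,"ty":-4,"tz":0,"roll":0,"jaw":1},{"tx":-2.5,"ty":-4,"tz":0,"roll":0,"jaw":1},{"tx":-2.5,"ty":-4,"tz":0,"roll":0,"jaw":1},{"tx":-2.5,"ty":-4,"tz":0,"roll":0,"jaw":1}]'
python3 -m jog '[{"tx":0,"ty":-4.5,"tz":0,"roll":0,"jaw":1},{"tx":0,"ty":-4.5,"tz":0,"roll":0,"jaw":1},{"tx":0,"ty":-4.5,"tz":0,"roll":0,"jaw":1},{"tx":0,"ty":-4.5,"tz":0,"roll":0,"jaw":1},{"tx":1,"ty":-4.5,"tz":0,"roll":0,"jaw":1},{"tx":1,"ty":-4.5,"tz":0,"roll":0,"jaw":1},{"tx":2,"ty":-4.5,"tz":0,"roll":0,"jaw":1},{"tx":2,"ty":-4.5,"tz":0,"roll":0,"jaw":1}]'
```

```text
time_s: 4.0
position: [0.4843, 0.1475, 0.2619]
tcp_rot: [[-1.0, 0.0, 0.001], [0.0, 1.0, 0.0], [-0.001, 0.0, -1.0]]
force: [1.2, 0.7, 1.3]
opening: 0.997
grasp_force: 0.0
time_s: 4.8
position: [0.4228, -0.2126, 0.2618]
tcp_rot: [[-1.0, -0.0, 0.001], [-0.0, 1.0, -0.001], [-0.001, -0.001, -1.0]]
force: [-0.2, -1.1, -0.5]
opening: 0.998
grasp_force: 0.0
```

```bash
python3 -m jog '[{"tx":1.1,"ty":-4.4,"tz":0,"roll":0,"jaw":1},{"tx":1.1,"ty":-4.4,"tz":0,"roll":0,"jaw":1},{"tx":1.1,"ty":-4.3,"tz":0,"roll":0,"jaw":1},{"tx":0,"ty":0,"tz":3,"roll":0,"jaw":1},{"tx":0,"ty":0,"tz":0,"roll":0,"jaw":1}]'
cat > snap.py <<'E'
import sys; from h import *; from rig import *
# usage: snap.py name sx sy tx ty  -> side by side 120px crops, x3
n,a,b,c,d_=sys.argv[1],*map(int,sys.argv[2:6]); o=[]
for cam,x,y in(('scene',a,b),('top',c,d_)):
    d=capture(cam); o.append(cv2.resize(d['img'][y:y+120,x:x+120,::-1],(396,396),interpolation=cv2.INTER_CUBIC))
cv2.imwrite(f'pics/{n}.png',np.hstack(o)); print(np.round(read_state()['position'],4))
E
python3 snap.py g1 180 80 320 200
```

```text
time_s: 5.3
position: [0.3884, -0.3411, 0.2289]
tcp_rot: [[-1.0, 0.003, -0.004], [0.003, 1.0, 0.006], [0.004, 0.006, -1.0]]
force: [-0.3, 0.1, 0.1]
opening: 0.996
grasp_force: 0.0
[ 0.39   -0.3408  0.2312]
```

View pics/g1.png

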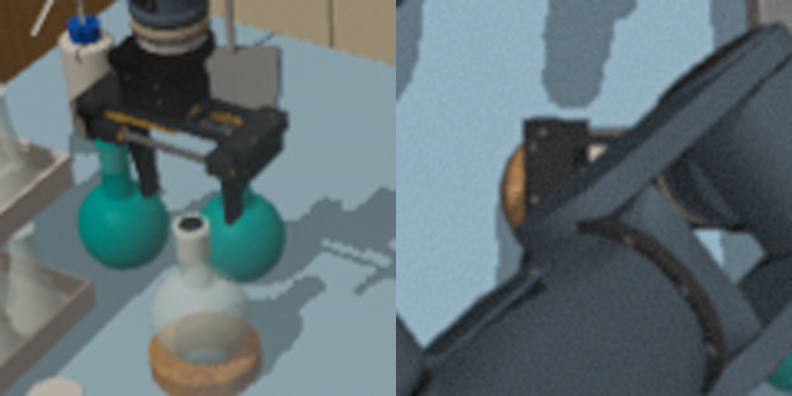

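The scene half shows the mouth at crop (190,222), midway between the two fingertips. The top camera is hidden by the arm. I go down to z about 0.165 and close.

```bash
python3 -m jog '[{"tx":0,"ty":-0.2,"tz":2,"roll":0,"jaw":1},{"tx":0,"ty":0,"tz":2,"roll":0,"jaw":1},{"tx":0,"ty":0,"tz":1.6,"roll":0,"jaw":1},{"tx":0,"ty":0,"tz":1,"roll":0,"jaw":1},{"tx":0,"ty":0,"tz":0,"roll":0,"jaw":1},{"tx":0,"ty":0,"tz":0,"roll":0,"jaw":0.6}]'
python3 -m jog '[{"tx":0,"ty":0,"tz":0,"roll":0,"jaw":0.5},{"tx":0,"ty":0,"tz":0,"roll":0,"jaw":0.45},{"tx":0,"ty":0,"tz":0,"roll":0,"jaw":0.4},{"tx":0,"ty":0,"tz":0,"roll":0,"jaw":0.35},{"tx":0,"ty":0,"tz":0,"roll":0,"jaw":0.3},{"tx":0,"ty":0,"tz":0,"roll":0,"jaw":0.2},{"tx":0,"ty":0,"tz":0,"roll":0,"jaw":0},{"tx":0,"ty":0,"tz":0,"roll":0,"jaw":0}]'
```

```text
time_s: 6.0
position: [0.3911, -0.3437, 0.1664]
tcp_rot: [[-1.0, -0.001, 0.001], [-0.001, 1.0, -0.001], [-0.001, -0.001, -1.0]]
force: [-0.9, -0.8, 0.4]
opening: 0.965
grasp_force: 0.0
time_s: 6.8
position: [0.3904, -0.3437, 0.1655]
tcp_rot: [[-1.0, -0.0, -0.0], [-0.0, 1.0, 0.0], [0.0, 0.0, -1.0]]
force: [0.2, 0.3, -0.1]
opening: 0.387
grasp_force: 30.0
```

```bash
python3 -m jog '[{"tx":0,"ty":0,"tz":-1,"roll":0,"jaw":0},{"tx":0,"ty":0,"tz":-2,"roll":0,"jaw":0},{"tx":0,"ty":0,"tz":-2,"roll":0,"jaw":0},{"tx":0,"ty":0,"tz":-2,"roll":0,"jaw":0},{"tx":0,"ty":0,"tz":-2,"roll":0,"jaw":0},{"tx":0,"ty":0,"tz":-2,"roll":0,"jaw":0},{"tx":0,"ty":0,"tz":-2,"roll":0,"jaw":0},{"tx":0,"ty":0,"tz":0,"roll":0,"jaw":0}]'
python3 -m jog '[{"tx":-1,"ty":1,"tz":0,"roll":0,"jaw":0},{"tx":-2.4,"ty":2.1,"tz":0,"roll":0,"jaw":0},{"tx":-2.6,"ty":2.2,"tz":0,"roll":0,"jaw":0},{"tx":-2.6,"ty":2.2,"tz":0,"roll":0,"jaw":0},{"tx":-2.6,"ty":2.2,"tz":0,"roll":0,"jaw":0},{"tx":-2.6,"ty":2.2,"tz":0,"roll":0,"jaw":0},{"tx":-2.6,"ty":2.2,"tz":0,"roll":0,"jaw":0},{"tx":-2.6,"ty":2.2,"tz":0,"roll":0,"jaw":0}]'
python3 -m jog '[{"tx":-2.5,"ty":2.1,"tz":0,"roll":0,"jaw":0},{"tx":-1.7,"ty":1.5,"tz":0,"roll":0,"jaw":0},{"tx":-1,"ty":0.8,"tz":0,"roll":0,"jaw":0},{"tx":0,"ty":0,"tz":0,"roll":0,"jaw":0},{"tx":0,"ty":0,"tz":0,"roll":0,"jaw":0}]'
python3 snap.py g2 200 140 245 110
```

```text
time_s: 7.6
position: [0.3914, -0.3449, 0.2985]
tcp_rot: [[-1.0, -0.0, 0.004], [-0.0, 1.0, -0.005], [-0.004, -0.005, -1.0]]
force: [-0.6, -0.1, -3.2]
opening: 0.387
grasp_force: 30.0
time_s: 8.4
position: [0.5807, -0.1779, 0.2934]
tcp_rot: [[-1.0, -0.001, -0.004], [-0.001, 1.0, 0.002], [0.004, 0.002, -1.0]]
force: [0.3, -0.9, -2.2]
opening: 0.383
grasp_force: 30.0
time_s: 8.9
position: [0.6315, -0.1366, 0.2944]
tcp_rot: [[-1.0, -0.0, -0.003], [-0.0, 1.0, 0.0], [0.003, 0.0, -1.0]]
force: [-0.5, 0.1, -2.5]
opening: 0.385
grasp_force: 30.0
[ 0.6314 -0.1374  0.2951]
```

View pics/g2.png

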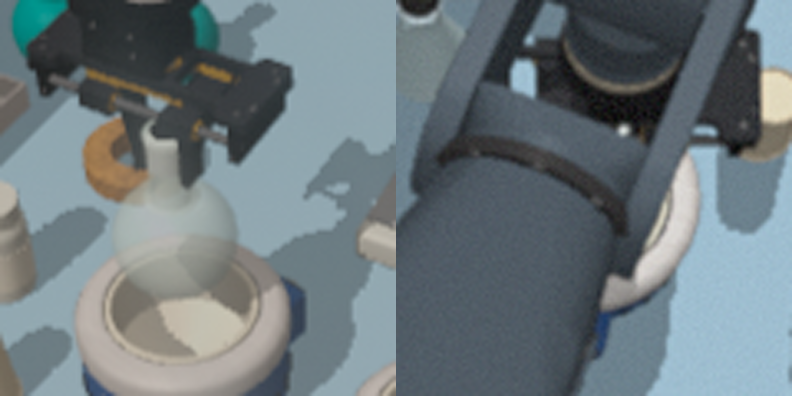

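```bash
python3 - <<'E'
from h import *; from rig import *
ds=[capture('scene'),capture('top')]
def plane(d,u,z): return np.round(least_squares(lambda p:proj(d,[p[0],p[1],z])[0]-u,[.5,0]).x,4)
print('L rim scene',plane(ds[0],(255,232),.119),plane(ds[0],(255.3,231.5),.119),'top',plane(ds[1],(303.4,168.4),.119))
print('S rim scene',plane(ds[0],(334.2,266.6),.104),'top',plane(ds[1],(214,167.2),.104))
print('bulb held scene',plane(ds[0],(253,211.8),.203), 'expected px',proj(ds[0],[.6314,-.1374,.203]))
print('small flask mouth',plane(ds[0],(422,229.1),.165),plane(ds[1],(139.5,233.6),.165))
print('large flask mouth',plane(ds[0],(237.4,147.2),.189),plane(ds[1],(387.9,255.2),.189))
b=landmark_of('scene','large_flask_bulb');print([(r['p'],r['point']) for r in b])
# rim fit: threshold of the white body in the clean first pictures
for n,i,box in (('scene',0,None),('top',1,None)):
    for t in ('large_mantle','small_mantle'):
        pass
E
```

```text
L rim scene [ 0.6276 -0.136 ] [ 0.6255 -0.1362] top [ 0.6279 -0.1385]
S rim scene [0.6245 0.1121] top [0.6334 0.108 ]
bulb held scene [ 0.63   -0.1351] expected px [[252.00935552 211.82761791]]
small flask mouth [0.4383 0.2872] [0.4419 0.2836]
large flask mouth [ 0.3855 -0.3459] [ 0.3902 -0.3431]
[(0.9, [234.9, 161.5]), (0.59, [211.5, 247.4]), (0.56, [150.6, 251.9])]
```

```bash
python3 -m jog '[{"tx":0.35,"ty":0,"tz":0,"roll":0,"jaw":0},{"tx":0,"ty":0,"tz":1,"roll":0,"jaw":0},{"tx":0,"ty":0,"tz":1.5,"roll":0,"jaw":0},{"tx":0,"ty":0,"tz":1.5,"roll":0,"jaw":0},{"tx":0,"ty":0,"tz":1,"roll":0,"jaw":0},{"tx":0,"ty":0,"tz":1,"roll":0,"jaw":0},{"tx":0,"ty":0,"tz":1,"roll":0,"jaw":0},{"tx":0,"ty":0,"tz":0,"roll":0,"jaw":0}]'
python3 -m jog '[{"tx":0,"ty":0,"tz":0.5,"roll":0,"jaw":0},{"tx":0,"ty":0,"tz":0.5,"roll":0,"jaw":0},{"tx":0,"ty":0,"tz":0.5,"roll":0,"jaw":0},{"tx":0,"ty":0,"tz":0.5,"roll":0,"jaw":0},{"tx":0,"ty":0,"tz":0,"roll":0,"jaw":0}]'
python3 snap.py g3 200 140 245 110
```

```text
time_s: 9.95
position: [0.628, -0.1363, 0.2237]
tcp_rot: [[-1.0, -0.0, -0.003], [-0.0, 1.0, 0.001], [0.003, 0.001, -1.0]]
force: [0.2, 1.2, -2.8]
opening: 0.384
grasp_force: 30.0
time_s: 10.45
position: [0.6284, -0.1364, 0.2046]
tcp_rot: [[-1.0, -0.0, -0.002], [-0.0, 1.0, 0.001], [0.002, 0.001, -1.0]]
force: [0.4, -0.2, -1.5]
opening: 0.383
grasp_force: 30.0
[ 0.6289 -0.1367  0.2054]
```

View pics/g3.png

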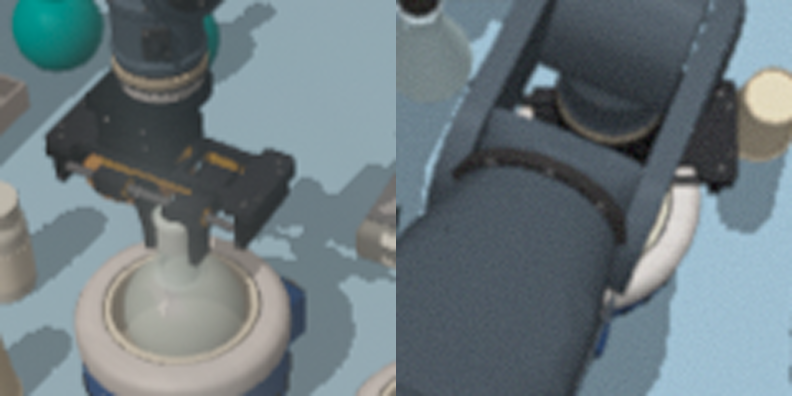

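The bulb is inside the well with free margin on both sides: bulb edges at crop columns 122 and 247, well edges at 110 and 255. No contact force. I continue slowly.

```bash
python3 -m jog '[{"tx":0,"ty":0,"tz":0.5,"roll":0,"jaw":0},{"tx":0,"ty":0,"tz":0.5,"roll":0,"jaw":0},{"tx":0,"ty":0,"tz":0.5,"roll":0,"jaw":0},{"tx":0,"ty":0,"tz":0.3,"roll":0,"jaw":0},{"tx":0,"ty":0,"tz":0.2,"roll":0,"jaw":0},{"tx":0,"ty":0,"tz":0,"roll":0,"jaw":0}]'
python3 -m jog '[{"tx":0,"ty":0,"tz":0.1,"roll":0,"jaw":0},{"tx":0,"ty":0,"tz":0.1,"roll":0,"jaw":0},{"tx":0,"ty":0,"tz":0.1,"roll":0,"jaw":0},{"tx":0,"ty":0,"tz":0,"roll":0,"jaw":0}]'
```

```text
time_s: 11.15
position: [0.6287, -0.1366, 0.1851]
tcp_rot: [[-1.0, -0.0, -0.001], [-0.0, 1.0, 0.0], [0.001, 0.0, -1.0]]
force: [0.6, 0.5, -2.4]
opening: 0.382
grasp_force: 30.0
time_s: 11.55
position: [0.6288, -0.1366, 0.1825]
tcp_rot: [[-1.0, -0.0, -0.0], [-0.0, 1.0, 0.0], [0.0, 0.0, -1.0]]
force: [0.6, 0.3, -2.3]
opening: 0.383
grasp_force: 30.0
```

```bash
python3 -m jog '[{"tx":0,"ty":0,"tz":0.1,"roll":0,"jaw":0},{"tx":0,"ty":0,"tz":0.1,"roll":0,"jaw":0},{"tx":0,"ty":0,"tz":0,"roll":0,"jaw":0}]'
python3 -m jog '[{"tx":0,"ty":0,"tz":0.1,"roll":0,"jaw":0},{"tx":0,"ty":0,"tz":0,"roll":0,"jaw":0}]'
```

```text
time_s: 11.85
position: [0.6288, -0.1366, 0.1803]
tcp_rot: [[-1.0, -0.0, -0.0], [-0.0, 1.0, 0.0], [0.0, 0.0, -1.0]]
force: [0.1, -0.2, -2.4]
opening: 0.38
grasp_force: 30.0
time_s: 12.05
position: [0.629, -0.1367, 0.1796]
tcp_rot: [[-1.0, -0.0, 0.0], [-0.0, 1.0, -0.0], [-0.0, -0.0, -1.0]]
force: [0.4, 0.0, -2.9]
opening: 0.381
grasp_force: 30.0
```

```bash
python3 -m jog '[{"tx":0,"ty":0,"tz":0.1,"roll":0,"jaw":0},{"tx":0,"ty":0,"tz":0,"roll":0,"jaw":0}]'
python3 -m jog '[{"tx":0,"ty":0,"tz":0.05,"roll":0,"jaw":0},{"tx":0,"ty":0,"tz":0,"roll":0,"jaw":0}]'
```

```text
time_s: 12.25
position: [0.6293, -0.1368, 0.1795]
tcp_rot: [[-1.0, -0.0, 0.001], [-0.0, 1.0, -0.0], [-0.001, -0.0, -1.0]]
force: [-0.1, 0.4, 2.9]
opening: 0.387
grasp_force: 30.0
time_s: 12.45
position: [0.6294, -0.1369, 0.1794]
tcp_rot: [[-1.0, -0.0, 0.002], [-0.0, 1.0, -0.001], [-0.002, -0.001, -1.0]]
force: [-1.0, 0.5, 5.9]
opening: 0.385
grasp_force: 30.0
```

Contact is at z about 0.179, with the home height expected at 0.1785. A slight sideways force suggests it is a touch too far in +x, so I nudge it toward centre.

```bash
python3 -m jog '[{"tx":0.1,"ty":0,"tz":0,"roll":0,"jaw":0},{"tx":0,"ty":0,"tz":0,"roll":0,"jaw":0}]'
python3 -m jog '[{"tx":0.1,"ty":0,"tz":0,"roll":0,"jaw":0},{"tx":0,"ty":0,"tz":0,"roll":0,"jaw":0}]'
```

```text
time_s: 12.65
position: [0.6289, -0.1369, 0.1795]
tcp_rot: [[-1.0, 0.0, 0.003], [0.0, 1.0, -0.001], [-0.003, -0.001, -1.0]]
force: [-0.9, 0.2, 5.3]
opening: 0.382
grasp_force: 30.0
time_s: 12.85
position: [0.6284, -0.1369, 0.1795]
tcp_rot: [[-1.0, 0.0, 0.004], [0.0, 1.0, -0.001], [-0.004, -0.001, -1.0]]
force: [0.8, 0.6, 5.8]
opening: 0.38
grasp_force: 30.0
```

```bash
python3 -m jog '[{"tx":0,"ty":0,"tz":-0.03,"roll":0,"jaw":0},{"tx":0,"ty":0,"tz":0,"roll":0,"jaw":0.4},{"tx":0,"ty":0,"tz":0,"roll":0,"jaw":0.45},{"tx":0,"ty":0,"tz":0,"roll":0,"jaw":0.55},{"tx":0,"ty":0,"tz":0,"roll":0,"jaw":0.7},{"tx":0,"ty":0,"tz":0,"roll":0,"jaw":0.9},{"tx":0,"ty":0,"tz":0,"roll":0,"jaw":1},{"tx":0,"ty":0,"tz":0,"roll":0,"jaw":1}]'
python3 -m jog '[{"tx":0,"ty":0,"tz":0,"roll":0,"jaw":1},{"tx":0,"ty":0,"tz":-1,"roll":0,"jaw":1},{"tx":0,"ty":0,"tz":-2,"roll":0,"jaw":1},{"tx":0,"ty":0,"tz":-2,"roll":0,"jaw":1},{"tx":0,"ty":0,"tz":-3,"roll":0,"jaw":1},{"tx":0,"ty":0,"tz":-2,"roll":0,"jaw":1}]'
```

```text
time_s: 13.65
position: [0.6269, -0.1367, 0.1782]
tcp_rot: [[-1.0, -0.0, -0.0], [-0.0, 1.0, 0.0], [0.0, 0.0, -1.0]]
force: [-0.9, -0.4, 0.0]
opening: 0.819
grasp_force: 0.0
time_s: 14.25
position: [0.6276, -0.1369, 0.2813]
tcp_rot: [[-1.0, -0.0, 0.003], [-0.0, 1.0, -0.001], [-0.003, -0.001, -1.0]]
force: [0.3, 0.7, 0.2]
opening: 0.993
grasp_force: 0.0
```

```bash
python3 -m jog '[{"tx":1,"ty":2.1,"tz":0,"roll":0,"jaw":1},{"tx":1.9,"ty":4.3,"tz":0,"roll":0,"jaw":1},{"tx":1.9,"ty":4.3,"tz":0,"roll":0,"jaw":1},{"tx":1.9,"ty":4.3,"tz":0,"roll":0,"jaw":1},{"tx":1.9,"ty":4.3,"tz":0,"roll":0,"jaw":1},{"tx":1.9,"ty":4.3,"tz":0,"roll":0,"jaw":1},{"tx":1.9,"ty":4.3,"tz":0,"roll":0,"jaw":1},{"tx":1.9,"ty":4.3,"tz":0,"roll":0,"jaw":1}]'
python3 -m jog '[{"tx":1.9,"ty":4.3,"tz":0,"roll":0,"jaw":1},{"tx":1.9,"ty":3.5,"tz":0,"roll":0,"jaw":1},{"tx":1.5,"ty":2.4,"tz":0,"roll":0,"jaw":1},{"tx":0,"ty":0,"tz":2.5,"roll":0,"jaw":1},{"tx":0,"ty":0,"tz":2.5,"roll":0,"jaw":1},{"tx":0,"ty":0,"tz":2,"roll":0,"jaw":1},{"tx":0,"ty":0,"tz":0,"roll":0,"jaw":1}]'
python3 snap.py g4 360 170 90 170
```

```text
time_s: 15.05
position: [0.4831, 0.1869, 0.2794]
tcp_rot: [[-1.0, 0.0, 0.002], [0.0, 1.0, 0.0], [-0.002, 0.0, -1.0]]
force: [1.1, 0.9, 0.2]
opening: 0.998
grasp_force: 0.0
time_s: 15.75
position: [0.4292, 0.2868, 0.2068]
tcp_rot: [[-1.0, -0.001, -0.005], [-0.001, 1.0, -0.002], [0.005, -0.002, -1.0]]
force: [0.1, -0.6, 0.1]
opening: 1.005
grasp_force: 0.0
[0.4312 0.2874 0.209 ]
```

View pics/g4.png

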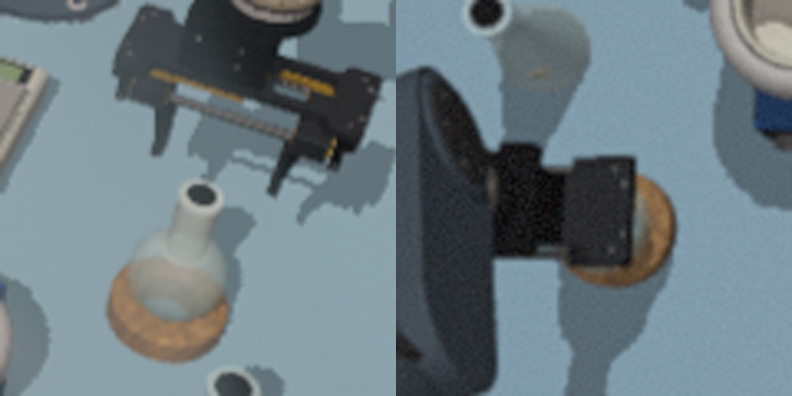

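The mouth is at crop (202,193), with the fingers about 9 mm behind it in x as the numbers say. I correct that and descend to z about 0.140.

```bash
python3 -m jog '[{"tx":-0.9,"ty":-0.2,"tz":0,"roll":0,"jaw":1},{"tx":0,"ty":0,"tz":0.5,"roll":0,"jaw":1},{"tx":0,"ty":0,"tz":2,"roll":0,"jaw":1},{"tx":0,"ty":0,"tz":2,"roll":0,"jaw":1},{"tx":0,"ty":0,"tz":1.5,"roll":0,"jaw":1},{"tx":0,"ty":0,"tz":0.8,"roll":0,"jaw":1},{"tx":0,"ty":0,"tz":0,"roll":0,"jaw":0.7},{"tx":0,"ty":0,"tz":0,"roll":0,"jaw":0.5}]'
python3 -m jog '[{"tx":0,"ty":0,"tz":0,"roll":0,"jaw":0.5},{"tx":0,"ty":0,"tz":0,"roll":0,"jaw":0.45},{"tx":0,"ty":0,"tz":0,"roll":0,"jaw":0.4},{"tx":0,"ty":0,"tz":0,"roll":0,"jaw":0.35},{"tx":0,"ty":0,"tz":0,"roll":0,"jaw":0.3},{"tx":0,"ty":0,"tz":0,"roll":0,"jaw":0.2},{"tx":0,"ty":0,"tz":0,"roll":0,"jaw":0},{"tx":0,"ty":0,"tz":0,"roll":0,"jaw":0}]'
```

```text
time_s: 16.65
position: [0.4405, 0.2854, 0.1409]
tcp_rot: [[-1.0, 0.0, 0.001], [0.0, 1.0, 0.0], [-0.001, 0.0, -1.0]]
force: [0.2, -0.1, 0.3]
opening: 0.892
grasp_force: 0.0
time_s: 17.45
position: [0.4399, 0.2852, 0.1405]
tcp_rot: [[-1.0, -0.0, 0.0], [-0.0, 1.0, -0.0], [-0.0, -0.0, -1.0]]
force: [0.3, -1.5, 1.9]
opening: 0.383
grasp_force: 29.9
```

```bash
python3 -m jog '[{"tx":0,"ty":0,"tz":-1,"roll":0,"jaw":0},{"tx":0,"ty":0,"tz":-2,"roll":0,"jaw":0},{"tx":0,"ty":0,"tz":-2,"roll":0,"jaw":0},{"tx":0,"ty":0,"tz":-2,"roll":0,"jaw":0},{"tx":0,"ty":0,"tz":-2,"roll":0,"jaw":0},{"tx":0,"ty":0,"tz":-2,"roll":0,"jaw":0},{"tx":0,"ty":0,"tz":-1,"roll":0,"jaw":0},{"tx":-1,"ty":-1,"tz":0,"roll":0,"jaw":0}]'
python3 -m jog '[{"tx":-2.4,"ty":-2.2,"tz":0,"roll":0,"jaw":0},{"tx":-2.6,"ty":-2.4,"tz":0,"roll":0,"jaw":0},{"tx":-2.6,"ty":-2.4,"tz":0,"roll":0,"jaw":0},{"tx":-2.6,"ty":-2.4,"tz":0,"roll":0,"jaw":0},{"tx":-2.6,"ty":-2.4,"tz":0,"roll":0,"jaw":0},{"tx":-2.4,"ty":-2.2,"tz":0,"roll":0,"jaw":0},{"tx":-1.8,"ty":-1.6,"tz":0,"roll":0,"jaw":0},{"tx":-1,"ty":-0.9,"tz":0,"roll":0,"jaw":0}]'
python3 -m jog '[{"tx":0,"ty":0,"tz":0,"roll":0,"jaw":0},{"tx":0,"ty":0,"tz":0,"roll":0,"jaw":0},{"tx":0,"ty":0,"tz":0,"roll":0,"jaw":0}]'
python3 snap.py g5 275 170 165 120
```

```text
time_s: 18.25
position: [0.4497, 0.2761, 0.2619]
tcp_rot: [[-1.0, -0.002, 0.002], [-0.002, 1.0, 0.002], [-0.002, 0.002, -1.0]]
force: [-0.6, -0.5, -2.2]
opening: 0.384
grasp_force: 29.9
time_s: 19.05
position: [0.6312, 0.1076, 0.2586]
tcp_rot: [[-1.0, 0.002, -0.002], [0.002, 1.0, -0.001], [0.002, -0.001, -1.0]]
force: [0.3, 1.0, -1.3]
opening: 0.383
grasp_force: 29.9
time_s: 19.35
position: [0.6286, 0.1113, 0.26]
tcp_rot: [[-1.0, -0.001, -0.002], [-0.001, 1.0, 0.0], [0.002, 0.0, -1.0]]
force: [0.0, 0.6, -0.1]
opening: 0.386
grasp_force: 29.9
[0.6289 0.1114 0.2604]
```

View pics/g5.png

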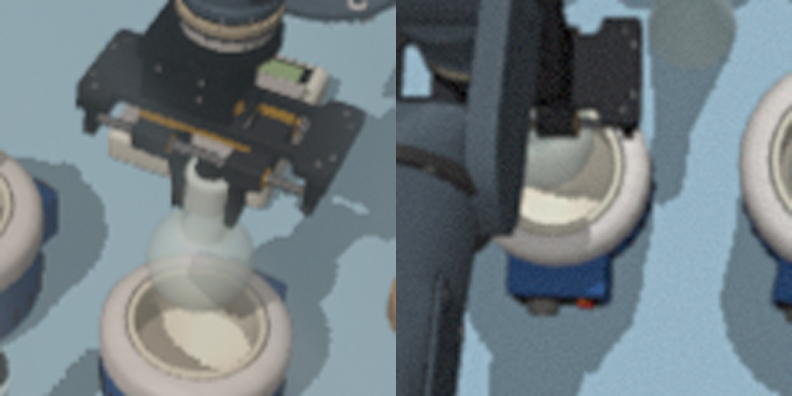

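```bash
python3 - <<'E'
from h import *; from rig import *
ds=[capture('scene'),capture('top')]
def plane(d,u,z): return np.round(least_squares(lambda p:proj(d,[p[0],p[1],z])[0]-u,[.5,0]).x,4)
print('bulb',plane(ds[0],(335.9,247.6),.1844),'exp px',proj(ds[0],[.6289,.1114,.1844]))
for u in((335,266.9),(334.2,266.6)):print('rim',plane(ds[0],u,.104))
print('top: bulb exp px',proj(ds[1],[.6289,.1114,.1844]), 'rim',plane(ds[1],(214,167.2),.104))
# ellipse fit of the groove/inner rim from the clean top0/scene0: white-body outline fit
for n,d,c in(('scene0',0,(334,275)),('top0',1,(214,172))):
    r=[x for x in trace(('scene','top')[d],'small_mantle')]; print(n,[(x['p'],x['bbox']) for x in r][:1])
E
```

```text
bulb [0.6264 0.1115] exp px [[335.47810875 248.24490845]]
rim [0.6244 0.1144]
rim [0.6245 0.1121]
top: bulb exp px [[208.06314727 161.01818627]] rim [0.6334 0.108 ]
scene0 []
top0 [(0.71, [201.2, 159.3, 41.7, 59.9])]
```

```bash
python3 - <<'E'
from h import *; from rig import *
from scipy.optimize import minimize
ds=[capture('scene'),capture('top')]
for nm,x0,y0,z,R,zo in(('L',.6275,-.137,.119,.06,.1),('S',.63,.1105,.104,.05,.085)):
  for c,d in zip(('scene0','top0'),ds):
    g=cv2.GaussianBlur(cv2.cvtColor(cv2.imread(f'pics/{c}.png'),cv2.COLOR_BGR2GRAY).astype(np.float32),(0,0),.8)
    def samp(P): p=proj(d,P).astype(np.float32); return cv2.remap(g,p[:,0:1],p[:,1:2],cv2.INTER_LINEAR)[:,0]
    # inner well edge: bright rim outside, darker wall inside
    best=max(((np.mean(samp(circ(x0+a,y0+b,z,r+.003))-samp(circ(x0+a,y0+b,z,r-.003))),x0+a,y0+b,r) for a in np.arange(-.009,.0091,.001) for b in np.arange(-.009,.0091,.001) for r in np.arange(R-.003,R+.0051,.002)))
    print(nm,c,np.round(best,4))
E
```

```text
L scene0 [14.075   0.6275 -0.139   0.059 ]
L top0 [24.2791  0.6215 -0.134   0.065 ]
S scene0 [15.1463  0.626   0.1125  0.051 ]
S top0 [22.9465  0.628   0.1125  0.049 ]
```

The rim fits give (0.627, 0.1125) and the bulb is at (0.629, 0.111). I trim by 1 mm and lower.

```bash
python3 -m jog '[{"tx":0.1,"ty":0.05,"tz":0,"roll":0,"jaw":0},{"tx":0,"ty":0,"tz":1,"roll":0,"jaw":0},{"tx":0,"ty":0,"tz":1.5,"roll":0,"jaw":0},{"tx":0,"ty":0,"tz":1.5,"roll":0,"jaw":0},{"tx":0,"ty":0,"tz":1,"roll":0,"jaw":0},{"tx":0,"ty":0,"tz":0.5,"roll":0,"jaw":0},{"tx":0,"ty":0,"tz":0.5,"roll":0,"jaw":0},{"tx":0,"ty":0,"tz":0,"roll":0,"jaw":0}]'
python3 -m jog '[{"tx":0,"ty":0,"tz":0.5,"roll":0,"jaw":0},{"tx":0,"ty":0,"tz":0.5,"roll":0,"jaw":0},{"tx":0,"ty":0,"tz":0.5,"roll":0,"jaw":0},{"tx":0,"ty":0,"tz":0.5,"roll":0,"jaw":0},{"tx":0,"ty":0,"tz":0,"roll":0,"jaw":0}]'
```

```text
time_s: 20.55
position: [0.6287, 0.1108, 0.1998]
tcp_rot: [[-1.0, -0.0, -0.001], [-0.0, 1.0, -0.0], [0.001, -0.0, -1.0]]
force: [-0.4, -0.2, -1.1]
opening: 0.383
grasp_force: 29.9
time_s: 21.05
position: [0.6283, 0.1108, 0.1794]
tcp_rot: [[-1.0, -0.0, -0.002], [-0.0, 1.0, -0.0], [0.002, -0.0, -1.0]]
force: [-0.7, -0.1, -1.3]
opening: 0.384
grasp_force: 29.9
```

```bash
python3 -m jog '[{"tx":0,"ty":0,"tz":0.5,"roll":0,"jaw":0},{"tx":0,"ty":0,"tz":0.5,"roll":0,"jaw":0},{"tx":0,"ty":0,"tz":0.5,"roll":0,"jaw":0},{"tx":0,"ty":0,"tz":0.3,"roll":0,"jaw":0},{"tx":0,"ty":0,"tz":0.2,"roll":0,"jaw":0},{"tx":0,"ty":0,"tz":0.1,"roll":0,"jaw":0},{"tx":0,"ty":0,"tz":0,"roll":0,"jaw":0}]'
python3 -m jog '[{"tx":0,"ty":0,"tz":0.1,"roll":0,"jaw":0},{"tx":0,"ty":0,"tz":0.1,"roll":0,"jaw":0},{"tx":0,"ty":0,"tz":0,"roll":0,"jaw":0}]'
python3 -m jog '[{"tx":0,"ty":0,"tz":0.1,"roll":0,"jaw":0},{"tx":0,"ty":0,"tz":0,"roll":0,"jaw":0}]'
```

```text
time_s: 21.75
position: [0.6289, 0.1108, 0.1592]
tcp_rot: [[-1.0, -0.0, -0.0], [-0.0, 1.0, -0.0], [0.0, -0.0, -1.0]]
force: [-0.8, -0.1, -0.8]
opening: 0.383
grasp_force: 29.9
time_s: 22.05
position: [0.6288, 0.1108, 0.1573]
tcp_rot: [[-1.0, -0.0, -0.0], [-0.0, 1.0, -0.0], [0.0, -0.0, -1.0]]
force: [-0.5, 0.4, -2.2]
opening: 0.38
grasp_force: 29.9
time_s: 22.25
position: [0.6288, 0.1108, 0.1563]
tcp_rot: [[-1.0, -0.0, -0.0], [-0.0, 1.0, -0.0], [0.0, -0.0, -1.0]]
force: [-0.8, -0.8, -1.3]
opening: 0.381
grasp_force: 29.9
```

```bash
python3 -m jog '[{"tx":0,"ty":0,"tz":0.1,"roll":0,"jaw":0},{"tx":0,"ty":0,"tz":0,"roll":0,"jaw":0}]'
python3 -m jog '[{"tx":0,"ty":0,"tz":0.1,"roll":0,"jaw":0},{"tx":0,"ty":0,"tz":0,"roll":0,"jaw":0}]'
```

```text
time_s: 22.45
position: [0.629, 0.1108, 0.1554]
tcp_rot: [[-1.0, -0.0, 0.0], [-0.0, 1.0, 0.0], [-0.0, 0.0, -1.0]]
force: [-0.8, -0.0, -1.4]
opening: 0.383
grasp_force: 29.9
time_s: 22.65
position: [0.6291, 0.1109, 0.1553]
tcp_rot: [[-1.0, -0.0, 0.001], [-0.0, 1.0, -0.0], [-0.001, -0.0, -1.0]]
force: [-1.1, 0.0, 5.0]
opening: 0.388
grasp_force: 29.9
```

```bash
python3 -m jog '[{"tx":0,"ty":0,"tz":0.06,"roll":0,"jaw":0},{"tx":0,"ty":0,"tz":0,"roll":0,"jaw":0}]'
```

```text
time_s: 22.85
position: [0.6292, 0.1109, 0.1553]
tcp_rot: [[-1.0, -0.0, 0.001], [-0.0, 1.0, -0.0], [-0.001, -0.0, -1.0]]
force: [-2.3, -0.7, 8.1]
opening: 0.383
grasp_force: 29.9
```

Contact is about 2 mm above home with a slight push toward -x, so the flask is a bit off-centre. I back off, shift 2.5 mm in -x and touch again.

```bash
python3 -m jog '[{"tx":0,"ty":0,"tz":-0.16,"roll":0,"jaw":0},{"tx":0.25,"ty":0,"tz":0,"roll":0,"jaw":0},{"tx":0,"ty":0,"tz":0.1,"roll":0,"jaw":0},{"tx":0,"ty":0,"tz":0,"roll":0,"jaw":0}]'
python3 -m jog '[{"tx":0,"ty":0,"tz":0.1,"roll":0,"jaw":0},{"tx":0,"ty":0,"tz":0,"roll":0,"jaw":0}]'
```

```text
time_s: 23.25
position: [0.6259, 0.1109, 0.154]
tcp_rot: [[-1.0, -0.0, -0.001], [-0.0, 1.0, 0.0], [0.001, 0.0, -1.0]]
force: [-0.6, 0.8, 0.1]
opening: 0.383
grasp_force: 29.9
time_s: 23.45
position: [0.6261, 0.1109, 0.1539]
tcp_rot: [[-1.0, -0.0, -0.001], [-0.0, 1.0, -0.0], [0.001, -0.0, -1.0]]
force: [-2.1, -0.7, 4.5]
opening: 0.386
grasp_force: 29.9
```

```bash
python3 -m jog '[{"tx":0,"ty":0,"tz":-0.1,"roll":0,"jaw":0},{"tx":0.2,"ty":0,"tz":0,"roll":0,"jaw":0},{"tx":0,"ty":0,"tz":0.1,"roll":0,"jaw":0},{"tx":0,"ty":0,"tz":0,"roll":0,"jaw":0}]'
python3 -m jog '[{"tx":0,"ty":0,"tz":0.1,"roll":0,"jaw":0},{"tx":0,"ty":0,"tz":0,"roll":0,"jaw":0}]'
```

```text
time_s: 23.85
position: [0.6245, 0.1108, 0.1537]
tcp_rot: [[-1.0, -0.0, 0.0], [-0.0, 1.0, -0.0], [-0.0, -0.0, -1.0]]
force: [-1.5, 0.7, 3.5]
opening: 0.385
grasp_force: 29.9
time_s: 24.05
position: [0.6247, 0.1109, 0.1536]
tcp_rot: [[-1.0, -0.0, 0.001], [-0.0, 1.0, -0.0], [-0.001, -0.0, -1.0]]
force: [-1.7, 0.5, 7.9]
opening: 0.387
grasp_force: 29.9
```

```bash
python3 -m jog '[{"tx":0,"ty":0,"tz":-0.15,"roll":0,"jaw":0},{"tx":0,"ty":0.15,"tz":0,"roll":0,"jaw":0},{"tx":0,"ty":0,"tz":0.1,"roll":0,"jaw":0},{"tx":0,"ty":0,"tz":0,"roll":0,"jaw":0}]'
python3 -m jog '[{"tx":0,"ty":0,"tz":0.05,"roll":0,"jaw":0},{"tx":0,"ty":0,"tz":0,"roll":0,"jaw":0}]'
```

```text
time_s: 24.45
position: [0.6244, 0.1125, 0.1528]
tcp_rot: [[-1.0, -0.0, -0.0], [-0.0, 1.0, 0.0], [0.0, 0.0, -1.0]]
force: [0.1, 0.6, 0.8]
opening: 0.377
grasp_force: 29.9
time_s: 24.65
position: [0.6245, 0.1125, 0.1527]
tcp_rot: [[-1.0, -0.0, 0.0], [-0.0, 1.0, 0.0], [-0.0, 0.0, -1.0]]
force: [-0.5, 1.0, 4.2]
opening: 0.386
grasp_force: 29.9
```

Contact is now at 0.1527, matching the home height of 0.1525. I release gently and retreat.

```bash
python3 -m jog '[{"tx":0,"ty":0,"tz":0,"roll":0,"jaw":0.4},{"tx":0,"ty":0,"tz":0,"roll":0,"jaw":0.45},{"tx":0,"ty":0,"tz":0,"roll":0,"jaw":0.55},{"tx":0,"ty":0,"tz":0,"roll":0,"jaw":0.7},{"tx":0,"ty":0,"tz":0,"roll":0,"jaw":0.9},{"tx":0,"ty":0,"tz":0,"roll":0,"jaw":1},{"tx":0,"ty":0,"tz":0,"roll":0,"jaw":1},{"tx":0,"ty":0,"tz":0,"roll":0,"jaw":1}]'
python3 -m jog '[{"tx":0,"ty":0,"tz":0,"roll":0,"jaw":1},{"tx":0,"ty":0,"tz":-1,"roll":0,"jaw":1},{"tx":0,"ty":0,"tz":-2,"roll":0,"jaw":1},{"tx":0,"ty":0,"tz":-3,"roll":0,"jaw":1},{"tx":0,"ty":0,"tz":-3,"roll":0,"jaw":1},{"tx":0,"ty":0,"tz":-3,"roll":0,"jaw":1},{"tx":0,"ty":1,"tz":0,"roll":0,"jaw":1},{"tx":0,"ty":3,"tz":0,"roll":0,"jaw":1}]'
python3 -m jog '[{"tx":2,"ty":4,"tz":0,"roll":0,"jaw":1},{"tx":2,"ty":4,"tz":0,"roll":0,"jaw":1},{"tx":2,"ty":4,"tz":0,"roll":0,"jaw":1},{"tx":2,"ty":4,"tz":0,"roll":0,"jaw":1},{"tx":2,"ty":4,"tz":0,"roll":0,"jaw":1},{"tx":2,"ty":4,"tz":0,"roll":0,"jaw":1},{"tx":0,"ty":0,"tz":0,"roll":0,"jaw":1},{"tx":0,"ty":0,"tz":0,"roll":0,"jaw":1}]'
python3 - <<'E'
from h import *; from rig import *
ds=[capture('scene'),capture('top')]
cv2.imwrite('pics/end.png',np.hstack([cv2.resize(ds[0]['img'][140:340,180:380,::-1],(400,400)),cv2.resize(ds[1]['img'][80:280,160:360,::-1],(400,400))]))
for n,X in(('L',[.6275,-.137,.202]),('S',[.6255,.1125,.177])):
    v=[]
    for d in ds: v.append(mouth(d,mouth(d,proj(d,X)[0],9),7))
    print(n,*[np.round(a,4) for a in tri(ds,v)])
E
```

```text
time_s: 25.45
position: [0.6244, 0.1123, 0.1523]
tcp_rot: [[-1.0, -0.0, -0.0], [-0.0, 1.0, -0.0], [0.0, -0.0, -1.0]]
force: [0.3, -0.8, 0.6]
opening: 0.911
grasp_force: 0.0
time_s: 26.25
position: [0.6252, 0.1508, 0.2742]
tcp_rot: [[-1.0, 0.003, 0.003], [0.003, 1.0, -0.001], [-0.003, -0.001, -1.0]]
force: [0.8, 0.3, -0.0]
opening: 0.999
grasp_force: 0.0
time_s: 27.05
position: [0.5031, 0.3933, 0.2719]
tcp_rot: [[-1.0, -0.003, -0.001], [-0.003, 1.0, -0.001], [0.001, -0.001, -1.0]]
force: [-0.2, -0.5, -0.3]
opening: 0.997
grasp_force: 0.0h.py:14: RuntimeWarning: invalid value encountered in scalar divide
  w=np.clip(200-g,0,None)*m;return (w*x).sum()/w.sum(),(w*y).sum()/w.sum()
Traceback (most recent call last):
  File "h.py", line 8, in tri
    r=least_squares(lambda p:np.concatenate([proj(d,p)[0]-u for d,u in zip(ds,uvs)]),[.5,0,.1])
ValueError: Residuals are not finite in the initial point.
```

View pics/end.png

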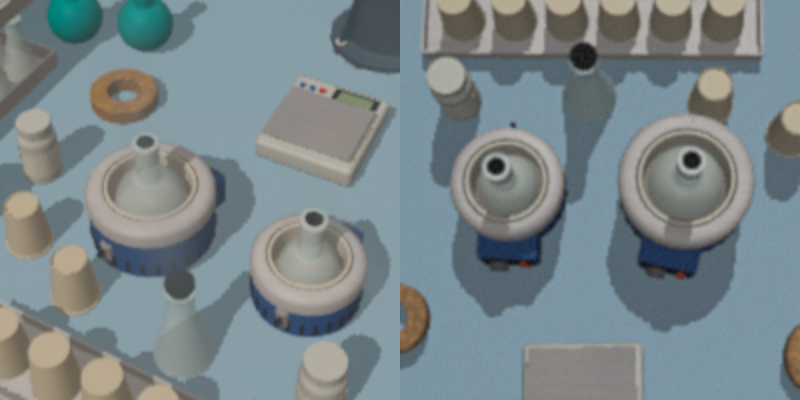

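Both bulbs sit deep in their wells with the necks standing. The mouths are at scene crop (145,142) and (314,218), and top crop (691,161) and (496,165). The bystanders look untouched. I check the mouth positions in numbers.

```bash
python3 - <<'E'
from h import *; from rig import *
ds=[capture('scene'),capture('top')]
for n,us in(('L',[(252.5,211),(305.5,160.5)]),('S',[(337,249),(208,162.5)])):
    print(n,*[np.round(a,4) for a in tri(ds,us)])
for n,X in(('L',[.628,-.137,.202]),('S',[.6255,.1125,.177])): print(n,[np.round(proj(d,X)[0],1) for d in ds])
E
```

```text
L [ 0.6272 -0.1386  0.202 ] [-0.0377 -0.0061 -0.0318  0.0154]
S [0.6258 0.1134 0.1794] [-0.4712 -0.0143 -0.44    0.1719]
L [array([252.8, 211.4]), array([304.8, 160.2])]
S [array([336.2, 249.4]), array([208.1, 163. ])]
```

Mouth heights are 0.202 (expected 0.202) and 0.179 (expected 0.177), and both stand over their wells, so the flasks are home and upright.

```bash
python3 -c "
from rig import *
print(hand_in())"
```

```text
the job is handed in; nothing more can be done
None
```

Both flasks rest upright at the bottom of their matching mantles, large one placed first, the bystanders look untouched, and the job was handed in at about 27 s of the 69 s limit (no verdict was returned).

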